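# Clamp a border tile in the painter's work-holder

### The arm

A 7-joint arm with a two-finger parallel gripper is mounted at the origin on the work surface. World frame = base frame: x ahead of the robot, y to its left, z up, the work surface at z = 0. Lengths are in m, angles in rad, forces in N, time in s.
With the tool pointing down it reaches from about 0.4 to 0.85 m from the base axis. Payload 10.4 kg.
Tool frame: the origin (TCP) lies at the very end of the fingers, on their centre line; the grasp point (between the pads) lies 19 mm behind it (manip.grip_point_offset is the distance from the TCP to the grasp point, in m); z points along the fingers, y is the line along which they close (so a half turn about z gives the same grasp; the last joint's range is limited). The gripper opens to 85 mm and grips with 20 to 120 N. Pads are 22 mm wide; open, the fingers measure 114 mm over their backs; the gripper's body (76 mm by 85 mm) begins 54 mm behind the grasp point. The pads swing forward as they close: fully open they stand 13 mm farther back than shut.
Start: joints at [-1.288, 0.332, -0.065, 1.46, 0.022, 1.35, -0.088], TCP at [0.188, 0.596, 0.231] pointing down, gripper open.
Joint ranges: [-2.6, 2.6], [-0.5, 2.12], [-1.47, 1.34], [0.16, 2.42], [-1.27, 4.41], [0.06, 2.06], [-2.6, 2.6]. Speed limits (rad/s): [2.22, 2.22, 2.79, 2.79, 3.14, 3.14, 3.14].

### API

Orientations are given as a unit quaternion [x, y, z, w].
In Python, from workcell import manip gives the robot as it stands. The module is installed in compiled form; this text tells all that it offers.
- The arm moves only by the shell command python3 -m inch 'ROWS' [OPENING] [FORCE]. ROWS is JSON, a list of rows, each a list of 2 entries, a list of its own where there are three numbers: the shift along the tool's x, y, z each as a share of 0.08 m, from -1 to 1, then the turn, a rotation vector about the tool's x, y, z each as a share of 45 degrees, from -1 to 1. A call has exactly 10 rows; each row is the pose to reach, as a shift and turn from the pose commanded when the call began, along the tool's axes at that moment; what a row does not reach only later rows make up. A row lasts 1/10 s, in which the tool goes at most 50 mm and 8.59 degrees, less where a joint would pass 70% of its speed; a pose out of reach is approached as far as the arm can. A call with a number of a shift or a turn outside -1 to 1 is refused whole. A call with a gripper value outside its range is refused whole. OPENING is the opening, from 0 (shut) to 1 (fully open), set as the call begins (- or left out, the last holds). The fingers move at their own pace and stop on an object; FORCE is the grip in N (left out, the last holds). Time passes only in rows, so rows that repeat a pose let the fingers close, or fill a call up. It gives the time, the measured TCP pose, the force, the opening and the grip force at its end, in the units of the state.
- manip.get_obs(): the state, without advancing time (a new reading comes with each control period).
- manip.camera(name): name is "side" or "top"; returns the picture (400x640x3 uint8, red, green, blue); there is no depth.
- manip.camera_params(name): a dict with "fov_y" (degrees; the focal length in pixels is half the picture's height over the tangent of half this angle, whatever the lens; pixels are square), "cx", "cy" (the principal point, pixels), "k1" (the pictures are not rectified: a ray, as slopes to the right and down, at radius r is drawn at 1 + k1 r^2 times it, then the intrinsics apply), "camera_from_world" (4x4, takes a point from world to camera coordinates). Camera axes: x right, y up, looking along -z (the intrinsics and any distortion apply to the point x, -y, -z); pixel columns grow to the right and rows downward; lengths in m; the calibration is good to about 2 mm. A picture is of the moment at which its call begins. camera_params takes no time and is no camera call.
- manip.hand_in(): hands the job in; it is judged then, once.
The state is a dict: "clock": time; "joint_pos": joint angles; "joint_velocities": joint speeds; "tau": joint torques, N m; "position": TCP position; "ee_rot": TCP orientation; "ft_force": force on the tool from outside, world axes, zero at the start; "torque": the same for the moment, N m; "grip_width": opening from 0.0 (shut) to 1.0 (fully open); "grasp_force": force on a finger pad.
Only numpy, scipy, OpenCV 4.12 (cv2) and the standard library are available. Lean on these libraries where they do the work, as an engineer would, in place of code of your own. Each camera call takes 0.05 s, during which the arm holds its last target. There are 200 camera calls.

### The job

The bisque border tile has slid part-way out of the painter's work-holder. Push it fully home against the end fence, then screw the red knob down (clockwise seen from above, regrasping as needed) until the sprung foot holds the tile firmly, its spring about half pressed in: not merely touching, and never screwed so far that the spring bottoms out. Let go of everything and leave the other things on the bench where they are.

Things in the scene. Friction and masses are not known exactly. Their poses are not given: they have to be found in the camera images.
- jig: Work-holder screwed to the bench: plywood bed 20 mm thick, 104 mm wide, with a grey-blue C-arm carrying a vertical screw. Origin on the bench top (z = 0) under the screw's axis; +x is the way the tile slides in. Bed x = -127 to +77 mm. The near end has a finger notch 50 mm wide, x = -127 to -95 mm, open down to the bench. Loose sponge and brush lie beside the bed.
- fence (a point): Centre of the end fence's near face, at the height of the bed's top (20 mm): x = +35 mm in the work-holder's frame, same axes. Aluminium, 90 mm wide, 24 mm high. Two low side rails guide the tile: inner faces at y = -37 and +37 mm, tops 8 mm above the bed, from the fence 155 mm towards the robot.
- bracket_top (a point): Point on the screw's axis at the top of the C-arm, 100 mm above the bench. The arm is 20 mm thick, 32 mm wide, from x = -17 to +73 mm in the work-holder's frame; a boss of 32 mm diameter round the screw rises 3 mm above it. Column under it at x = 47 to 73 mm.
- tile: Loose off-white border tile with painted flowers, 150 (x) x 70 (y) x 14 mm, about 0.3 kg, lying on the bed between the side rails, its x along the work-holder's. Origin: centre of its underside. Starts 25 to 55 mm short of the fence. Fully home, its far end touches the fence and its origin is at x = -40 mm in the work-holder's frame.
- tile_near_end (a point): Centre of the tile's near (outer, robot-side) end face, half-way up its thickness; the face to push on. Axes as the tile's.
- spindle: The screw with its red ribbed round knob on top. Origin: on the axis, half-way up the knob, 138 to 164 mm above the bench as it is screwed down; the axes do not turn. Knob: 52 mm in diameter, 34 mm tall, can be grasped from above at any yaw. Turning it clockwise (seen from above) lowers knob and foot together, 24 mm per turn (3.82 mm per rad). It starts near its top.
- screw_axis (a point): Point on the screw's axis on the bench top. Feel of the screw: friction about 0.26 N m either way, so it stays where left. From first touch (1.2 to 4.6 rad after the start) the load adds a moment that grows 0.117 N m per rad and pushes the knob back anticlockwise, turning or at rest: 0.153 N m with the spring half in, 1.3 rad later. At rest, friction may show in either sense.
- foot_axis (a point): Point on the screw's axis at the height of the top of a tile on the bed (34 mm above the bench), where the foot will press: a round rubber foot, 36 mm in diameter, hanging under the spindle on a stub set longer or shorter each time, so the knob's height does not tell when it touches. Its spring gives 8 N per mm and bottoms out at 10 mm (80 N); half pressed in is 5 mm, about 40 N.
- sponge: Bystander: yellow sponge block 90 x 50 x 45 mm beside the bed. Origin: centre of its underside.
- brush: Bystander: red-handled liner brush, 190 mm long, 9 mm thick, lying beside the bed on the other side. Origin: its middle, on the bench.
- glaze_jar: Bystander: lidded clear jar, 76 mm in diameter, 95 mm tall, to the left of the work area. Origin: centre of its underside.
- saucer: Bystander: dark brown saucer, 140 mm in diameter, 20 mm tall, to the right of the work area. Origin: centre of its underside.
- bowl: Bystander: white bowl, 120 mm in diameter, 60 mm tall, to the left. Origin: centre of its underside.
- brush2: Bystander: black-handled liner brush, 190 mm long, 9 mm thick, on the bench to the right of the robot. Origin: its middle, on the bench.
- spare_tile: Bystander: spare bisque tile, 150 x 70 x 14 mm, lying to the left of the robot. Origin: centre of its underside.
Mind the look-alikes: they are no part of the job. What is shaped like the jig but pink is not meant. Leave any yellow look-alike of the tile alone.

How it is judged:
By the outcome, as a careful person would: the job done as asked, in the order asked, and still so for the second after the job is handed in, with the robot touching nothing.
It also fails if it takes over 72 s, if anything falls off the work surface, if the arm or the gripper's body presses on something with over 40 N, if the wrist force passes 120 N, or if a joint passes its speed limit or range.

## Working session

There is one attempt and no reset: what is moved stays moved. The work goes in short steps, Python scripts to look and compute and a shell command to move; the robot and the scene stay as the last step left them, time stands still between calls to the robot, and variables do not carry over. Pictures are saved under pics/ and viewed, at most 10 in all, crops included, and the job is handed in when it is done.

```bash
mkdir -p pics
cat > h.py <<'E'
import numpy as np, cv2
from workcell import manip
def K(n):
    p=manip.camera_params(n); f=200/np.tan(np.radians(p["fov_y"])/2)
    return p,f,np.array(p["camera_from_world"])
def proj(n,P):
    p,f,T=K(n); c=T[:3,:3]@np.array(P,float)+T[:3,3]
    s=np.array([c[0],-c[1]])/-c[2]; s=s*(1+p["k1"]*(s@s)); return s*f+[p["cx"],p["cy"]]
def ray(n,uv,z):
    p,f,T=K(n); d=(np.array(uv,float)-[p["cx"],p["cy"]])/f; s=d.copy()
    for _ in range(30): s=d/(1+p["k1"]*(s@s))
    R=T[:3,:3]; o=-R.T@T[:3,3]; v=R.T@np.array([s[0],-s[1],-1]); return o+v*(z-o[2])/v[2]
def save(n,name,crop=None,k=1):
    im=manip.camera(n)[:,:,::-1]
    if crop: x0,y0,x1,y1=crop; im=im[y0:y1,x0:x1]
    cv2.imwrite("pics/"+name,cv2.resize(im,None,fx=k,fy=k,interpolation=cv2.INTER_CUBIC))
E
python3 - <<'E'
from h import *
save("top","t0.png"); save("side","s0.png")
for n in("top","side"):
    p,f,T=K(n); print(n,f,p["k1"],-T[:3,:3].T@T[:3,3])
o=manip.get_obs(); print(o)
E
```

```text
top 367.2179138388464 -0.013142877542337957 [0.46421483 0.02275942 1.11276661]
side 427.4762665415848 -0.011439142975568988 [-0.23965967 -0.71344308  0.8581883 ]
{'clock': 0.1, 'joint_pos': array([-1.28757163,  0.33282093, -0.06471358,  1.46083091,  0.0215902 ,
        1.34986296, -0.0884742 ]), 'joint_velocities': array([-0.0004405 , -0.00042729, -0.00032324, -0.00250239, -0.00017702,
       -0.00120134, -0.00038214]), 'tau': array([ 1.95623841e-03, -6.26736689e+01,  4.95260779e-02, -3.92419517e+01,
        1.64348393e-02,  7.09017768e-03, -3.21105472e-05]), 'position': array([0.188071  , 0.59570415, 0.23060047]), 'ee_rot': array([ 1.52289864e-01,  9.88335682e-01, -6.09094442e-04, -7.43075933e-05]), 'ft_force': array([-0.04586179,  0.20850822,  0.34971947]), 'torque': array([-0.00827862,  0.00678738,  0.07338846]), 'grasp_force': 0.0, 'grip_width': 1.0017253222039093}
```

View pics/t0.png

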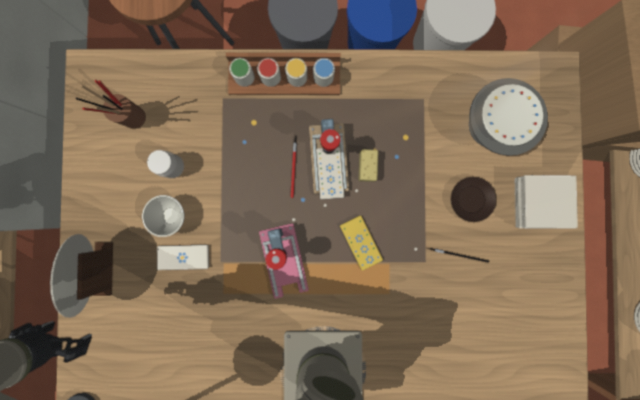

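View pics/s0.png

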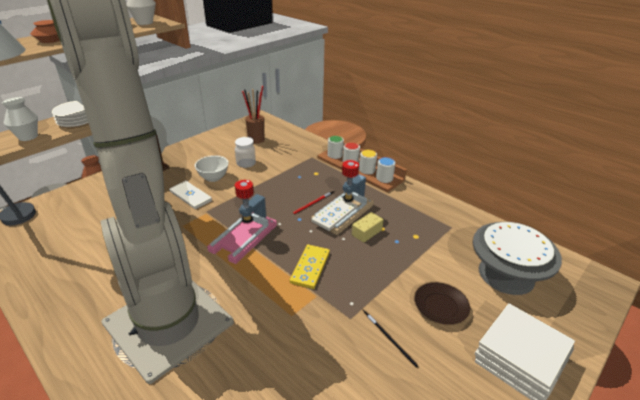

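Overview: the candidates in the top picture are the wooden jig with the grey-blue arm (knob at 330,140) and the pink jig (knob at 276,259). For the tile they are the off-white one in the wooden jig (330,175), the yellow one (361,243) and the spare (183,257). By the description I choose the wooden jig and the off-white tile in it, and check that in a crop.

Run:
```python
from h import *
save("top","t1.png",(280,110,390,210),7); save("side","s1.png",(290,150,400,245),7)
```

```text
(no output)
```

View pics/t1.png

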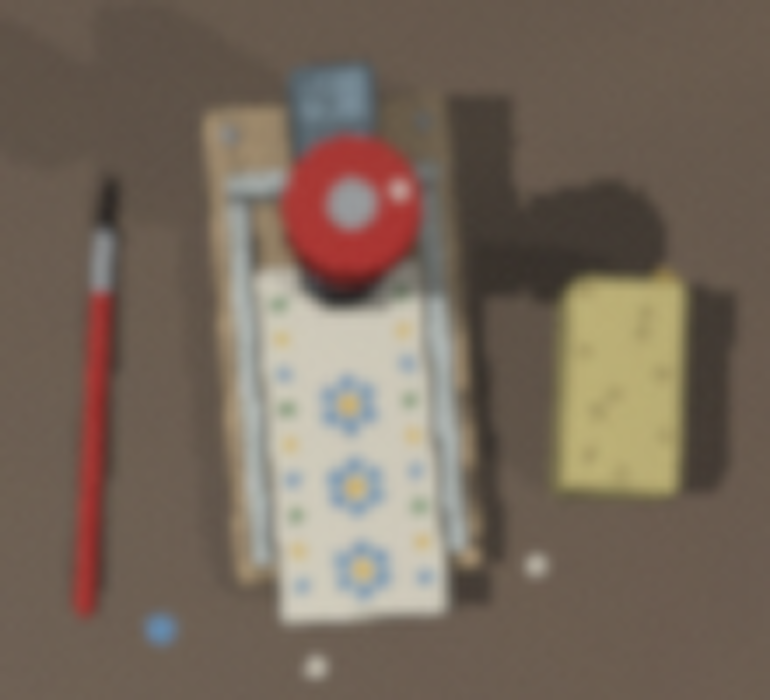

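View pics/s1.png

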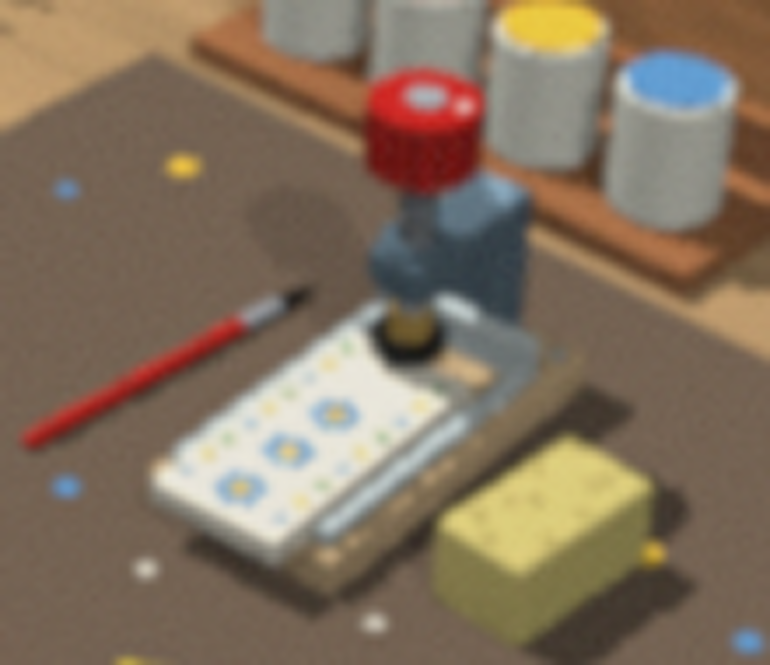

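The crops confirm it: wooden jig, blue-grey arm, off-white flowered tile. In crop pixels (7x), the top view has the knob cap at (351,204) and the tile's near corners at (281,622) and (447,612). The side view has the knob cap at (425,97).

Run:
```python
from h import *
from scipy.optimize import least_squares
t=lambda u,v:np.array([280+u/7,110+v/7]); s=lambda u,v:np.array([290+u/7,150+v/7])
r=least_squares(lambda P:np.r_[proj("top",P)-t(351,204),proj("side",P)-s(425,97)],[.65,0,.17])
print("knob cap",r.x,r.fun)
nl,nr,fl=[ray("top",t(*c),.034) for c in((281,622),(447,612),(256,270))]
print("tile",nl,nr,fl,np.linalg.norm(nl-nr),np.linalg.norm(nl-fl))
d=fl-nl; print("yaw",np.degrees(np.arctan2(d[1],d[0])), "yaw w",np.degrees(np.arctan2(-(nr-nl)[0]*-1,-(nr-nl)[1]*1)))
for a,b in(((262,565),(238,195)),((465,550),(430,185))):
    A,B=ray("top",t(*a),.028),ray("top",t(*b),.028); print("rail",A,B,np.degrees(np.arctan2(*(B-A)[[1,0]])))
for c in((145,490),(270,560)): print("side near top corners",ray("side",s(*c),.034))
for c in((570,285),(560,490),(685,495)): print("sponge",ray("top",t(*c),.045))
for c in((83,612),(110,180)): print("brush",ray("top",t(*c),.0045))
```

```text
knob cap [ 0.65768714 -0.01557243  0.17595877] [ 0.28934521 -0.27920925 -0.47979479  0.06291463]
tile [0.50911346 0.00887781 0.034     ] [ 0.51344331 -0.06088322  0.034     ] [0.6579509  0.01962319 0.034     ] 0.0698952705208862 0.14922481729655016
yaw 4.129328365938105 yaw w 3.5516092292295074
rail [0.53346721 0.01686322 0.028     ] [0.69114395 0.02731615 0.028     ] 3.7927828301469075
rail [ 0.53998614 -0.06900471  0.028     ] [ 0.69564767 -0.05439848  0.028     ] 5.360555327996208
side near top corners [0.50198969 0.00144845 0.034     ]
side near top corners [ 0.50533905 -0.06985311  0.034     ]
sponge [ 0.6499904  -0.11173073  0.045     ]
sponge [ 0.56394311 -0.10724071  0.045     ]
sponge [ 0.56196494 -0.15941244  0.045     ]
brush [0.5145086  0.09394295 0.0045    ]
brush [0.70250755 0.08306665 0.0045    ]
```

```bash
cat >> h.py <<'E'
from scipy.spatial.transform import Rotation as Ro
def go(P,yaw_y=None):
    o=manip.get_obs(); R=Ro.from_quat(o["ee_rot"]).as_matrix(); s=R.T@(np.array(P)-o["position"])/.08
    a=np.degrees(np.arctan2(R[1,1],R[0,1])); print("t",round(o["clock"],2),"pos",o["position"].round(4),"j",o["joint_pos"].round(2),"F",o["ft_force"].round(2),"M",o["torque"].round(3),"w",round(o["grip_width"],3),"\nyaw_y",a.round(2),"shares",s.round(3),"turnz", None if yaw_y is None else round((a-yaw_y)/45,3), "tilt", np.degrees(np.arccos(-R[2,2])).round(2))
E
I='python3 -m inch'
$I '[[[-0.1,-0.1,0],[0,0,0]],[[-0.2,-0.2,0],[0,0,0]],[[-0.3,-0.3,0],[0,0,0]],[[-0.4,-0.4,0],[0,0,0]],[[-0.5,-0.5,0],[0,0,0]],[[-0.6,-0.6,0],[0,0,0]],[[-0.7,-0.7,0],[0,0,0]],[[-0.75,-0.8,0],[0,0,0]],[[-0.8,-0.85,0],[0,0,0]],[[-0.81,-0.91,0],[0,0,0]]]' 0 30
$I '[[[-0.08,-0.09,0],[0,0,0]],[[-0.16,-0.18,0],[0,0,0]],[[-0.24,-0.27,0],[0,0,0]],[[-0.32,-0.36,0],[0,0,0]],[[-0.4,-0.45,0],[0,0,0]],[[-0.48,-0.54,0],[0,0,0]],[[-0.56,-0.63,0],[0,0,0]],[[-0.64,-0.72,0],[0,0,0]],[[-0.73,-0.82,0],[0,0,0]],[[-0.81,-0.91,0],[0,0,0]]]'
python3 -c "
from h import *
go([.4675,-.0293,.231],94.2)
print(ray('top',(345,217),.014))"
```

```text
clock: 1.2
position: [0.2283, 0.5067, 0.2314]
ee_rot: [0.152, 0.988, 0.0, 0.0]
ft_force: [-0.0, -0.1, 0.2]
grip_width: -0.003
grasp_force: 0.0
clock: 2.2
position: [0.2683, 0.4173, 0.2313]
ee_rot: [0.152, 0.988, 0.0, 0.0]
ft_force: [-0.3, 0.2, -0.4]
grip_width: 0.0
grasp_force: 0.0
t 2.2 pos [0.2683 0.4173 0.2313] j [-1.11  0.05  0.02  1.79 -0.    1.3   0.17] F [-0.31  0.17 -0.41] M [-0.023 -0.015  0.021] w 0.0 
yaw_y 72.47 shares [-4.055e+00 -4.573e+00  4.000e-03] turnz -0.483 tilt 0.0
[ 0.45578511 -0.06577177  0.014     ]
```

```bash
I='python3 -m inch'
$I '[[[-0.1,-0.1,0],[0,0,0]],[[-0.2,-0.2,0],[0,0,0]],[[-0.3,-0.3,0],[0,0,0]],[[-0.4,-0.4,0],[0,0,0]],[[-0.5,-0.5,0],[0,0,0]],[[-0.6,-0.6,0],[0,0,0]],[[-0.7,-0.7,0],[0,0,0]],[[-0.75,-0.8,0],[0,0,0]],[[-0.8,-0.9,0],[0,0,0]],[[-0.87,-0.98,0],[0,0,0]]]' >/dev/null
$I '[[[-0.1,-0.1,0],[0,0,0]],[[-0.2,-0.2,0],[0,0,0]],[[-0.3,-0.3,0],[0,0,0]],[[-0.4,-0.4,0],[0,0,0]],[[-0.5,-0.5,0],[0,0,0]],[[-0.6,-0.6,0],[0,0,0]],[[-0.7,-0.7,0],[0,0,0]],[[-0.75,-0.8,0],[0,0,0]],[[-0.8,-0.9,0],[0,0,0]],[[-0.87,-0.98,0],[0,0,0]]]' >/dev/null
$I '[[[-0.1,-0.1,0],[0,0,0]],[[-0.2,-0.2,0],[0,0,0]],[[-0.3,-0.3,0],[0,0,0]],[[-0.4,-0.4,0],[0,0,0]],[[-0.5,-0.5,0],[0,0,0]],[[-0.6,-0.6,0],[0,0,0]],[[-0.7,-0.7,0],[0,0,0]],[[-0.75,-0.8,0],[0,0,0]],[[-0.8,-0.9,0],[0,0,0]],[[-0.87,-0.98,0],[0,0,0]]]' >/dev/null
$I '[[[-0.1,-0.1,0],[0,0,0]],[[-0.2,-0.2,0],[0,0,0]],[[-0.3,-0.3,0],[0,0,-0.1]],[[-0.4,-0.4,0],[0,0,-0.2]],[[-0.5,-0.5,0],[0,0,-0.3]],[[-0.6,-0.6,0],[0,0,-0.4]],[[-0.7,-0.7,0],[0,0,-0.48]],[[-0.75,-0.8,0],[0,0,-0.48]],[[-0.8,-0.9,0],[0,0,-0.48]],[[-0.87,-0.98,0],[0,0,-0.48]]]' >/dev/null
python3 -c "
from h import *
go([.4675,-.0293,.015],94.2)"
```

```text
t 6.2 pos [0.439  0.0346 0.2313] j [-0.76 -0.13  0.54  1.94  0.07  1.31  1.4 ] F [0.92 0.38 0.5 ] M [0.032 0.033 0.006] w 0.003 
yaw_y 93.99 shares [-0.3   -0.822  2.704] turnz -0.005 tilt 0.01
```

```bash
I='python3 -m inch'
$I '[[[-0.05,-0.15,0],[0,0,0]],[[-0.1,-0.3,0],[0,0,0]],[[-0.15,-0.45,0.1],[0,0,0]],[[-0.2,-0.6,0.2],[0,0,0]],[[-0.25,-0.7,0.3],[0,0,0]],[[-0.3,-0.82,0.4],[0,0,0]],[[-0.3,-0.82,0.5],[0,0,0]],[[-0.3,-0.82,0.6],[0,0,0]],[[-0.3,-0.82,0.75],[0,0,0]],[[-0.3,-0.82,0.9],[0,0,0]]]' >/dev/null
$I '[[[0,0,0.1],[0,0,0]],[[0,0,0.2],[0,0,0]],[[0,0,0.3],[0,0,0]],[[0,0,0.4],[0,0,0]],[[0,0,0.5],[0,0,0]],[[0,0,0.6],[0,0,0]],[[0,0,0.7],[0,0,0]],[[0,0,0.8],[0,0,0]],[[0,0,0.9],[0,0,0]],[[0,0,0.95],[0,0,0]]]' >/dev/null
$I '[[[0,0,0.1],[0,0,0]],[[0,0,0.2],[0,0,0]],[[0,0,0.3],[0,0,0]],[[0,0,0.4],[0,0,0]],[[0,0,0.5],[0,0,0]],[[0,0,0.6],[0,0,0]],[[0,0,0.7],[0,0,0]],[[0,0,0.77],[0,0,0]],[[0,0,0.83],[0,0,0]],[[0,0,0.83],[0,0,0]]]'
python3 -c "
from h import *
go([.4675,-.0293,.015],94.2)
save('top','t2.png',(280,110,390,210),7)
print([(proj('top',p)-[280,110])*7 for p in ([.4675,-.0293,.015],)])"
```

```text
clock: 9.2
position: [0.4672, -0.0285, 0.0163]
ee_rot: [-0.036, 0.999, -0.0, -0.0]
ft_force: [-0.6, -0.7, -0.1]
grip_width: -0.002
grasp_force: 0.0
t 9.2 pos [ 0.4672 -0.0285  0.0163] j [-0.61  0.28  0.63  2.11 -0.22  0.82  1.8 ] F [-0.6  -0.65 -0.08] M [-0.017  0.071 -0.002] w -0.002 
yaw_y 94.08 shares [-0.003 -0.01   0.016] turnz -0.003 tilt 0.05
[array([369.74095664, 721.4146457 ])]
```

View pics/t2.png

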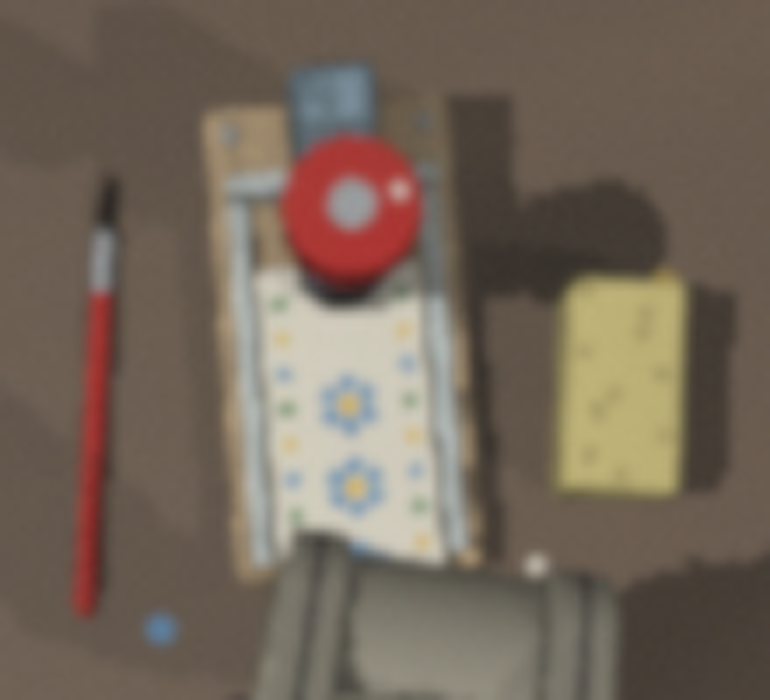

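The tile is still in place (near corners hidden by the wrist, flowers unmoved). Now the push.

```bash
I='python3 -m inch'
$I '[[[-0.06,0,0],[0,0,0]],[[-0.12,0,0],[0,0,0]],[[-0.18,0,0],[0,0,0]],[[-0.24,0,0],[0,0,0]],[[-0.3,0,0],[0,0,0]],[[-0.36,0,0],[0,0,0]],[[-0.42,0,0],[0,0,0]],[[-0.48,0,0],[0,0,0]],[[-0.54,0,0],[0,0,0]],[[-0.6,0,0],[0,0,0]]]'
$I '[[[-0.02,0,0],[0,0,0]],[[-0.04,0,0],[0,0,0]],[[-0.06,0,0],[0,0,0]],[[-0.08,0,0],[0,0,0]],[[-0.1,0,0],[0,0,0]],[[-0.11,0,0],[0,0,0]],[[-0.12,0,0],[0,0,0]],[[-0.13,0,0],[0,0,0]],[[-0.13,0,0],[0,0,0]],[[-0.13,0,0],[0,0,0]]]'
```

```text
clock: 10.25
position: [0.5156, -0.025, 0.0168]
ee_rot: [-0.036, 0.999, 0.0, -0.0]
ft_force: [-1.9, 0.8, -0.6]
grip_width: 0.0
grasp_force: 0.7
clock: 11.25
position: [0.526, -0.0242, 0.0169]
ee_rot: [-0.036, 0.999, 0.0, 0.0]
ft_force: [-0.7, 0.1, -0.3]
grip_width: 0.0
grasp_force: 0.3
```

```bash
I='python3 -m inch'
$I '[[[-0.01,0,0],[0,0,0]],[[-0.02,0,0],[0,0,0]],[[-0.03,0,0],[0,0,0]],[[-0.04,0,0],[0,0,0]],[[-0.05,0,0],[0,0,0]],[[-0.06,0,0],[0,0,0]],[[-0.07,0,0],[0,0,0]],[[-0.08,0,0],[0,0,0]],[[-0.08,0,0],[0,0,0]],[[-0.08,0,0],[0,0,0]]]'
```

```text
clock: 12.25
position: [0.5319, -0.0238, 0.0168]
ee_rot: [-0.036, 0.999, 0.0, -0.0]
ft_force: [-5.5, -0.5, 3.5]
grip_width: 0.001
grasp_force: 2.7
```

```bash
I='python3 -m inch'
$I '[[[-0.005,0,0],[0,0,0]],[[-0.01,0,0],[0,0,0]],[[-0.015,0,0],[0,0,0]],[[-0.02,0,0],[0,0,0]],[[-0.025,0,0],[0,0,0]],[[-0.03,0,0],[0,0,0]],[[-0.03,0,0],[0,0,0]],[[-0.03,0,0],[0,0,0]],[[-0.03,0,0],[0,0,0]],[[-0.03,0,0],[0,0,0]]]'
```

```text
clock: 13.25
position: [0.532, -0.0239, 0.0164]
ee_rot: [-0.035, 0.999, 0.0, -0.003]
ft_force: [-15.6, -0.8, 14.4]
grip_width: -0.002
grasp_force: 8.3
```

The tile sits on the fence: 2.4 mm further commanded, 0.1 mm moved, 15 N. Back off and rise.

```bash
I='python3 -m inch'
$I '[[[0.02,0,0],[0,0,0]],[[0.05,0,0],[0,0,0]],[[0.1,0,0],[0,0,0]],[[0.2,0,0],[0,0,0]],[[0.3,0,0],[0,0,0]],[[0.4,0,0],[0,0,0]],[[0.5,0,-0.1],[0,0,0]],[[0.5,0,-0.3],[0,0,0]],[[0.5,0,-0.5],[0,0,0]],[[0.5,0,-0.7],[0,0,0]]]' >/dev/null
$I '[[[0,0,-0.1],[0,0,0]],[[0,0,-0.2],[0,0,0]],[[0,0,-0.3],[0,0,0]],[[0,0,-0.4],[0,0,-0.1]],[[0,0,-0.5],[0,0,-0.2]],[[0,0,-0.6],[0,0,-0.3]],[[0,0,-0.7],[0,0,-0.4]],[[0,0,-0.8],[0,0,-0.5]],[[0,0,-0.9],[0,0,-0.6]],[[0,0,-1],[0,0,-0.7]]]' 1 >/dev/null
$I '[[[0,0,-0.1],[0,0,0]],[[0,0,-0.2],[0,0,0]],[[0,0,-0.3],[0,0,0]],[[0,0,-0.4],[0,0,-0.1]],[[0,0,-0.5],[0,0,-0.2]],[[0,0,-0.6],[0,0,-0.3]],[[0,0,-0.7],[0,0,-0.4]],[[0,0,-0.7],[0,0,-0.4]],[[0,0,-0.75],[0,0,-0.4]],[[0,0,-0.8],[0,0,-0.4]]]' >/dev/null
python3 - <<'E'
from h import *
go([.657,-.0155,.21],144)
save('top','t3.png',(280,110,390,210),7)
E
```

```text
t 16.25 pos [ 0.4945 -0.0265  0.2168] j [-0.62  0.04  0.6   1.84 -0.02  1.27  2.49] F [-0.35 -0.19  0.3 ] M [0.005 0.011 0.01 ] w 1.003 
yaw_y 143.45 shares [-1.32  -1.55   0.083] turnz -0.012 tilt 0.04
```

View pics/t3.png

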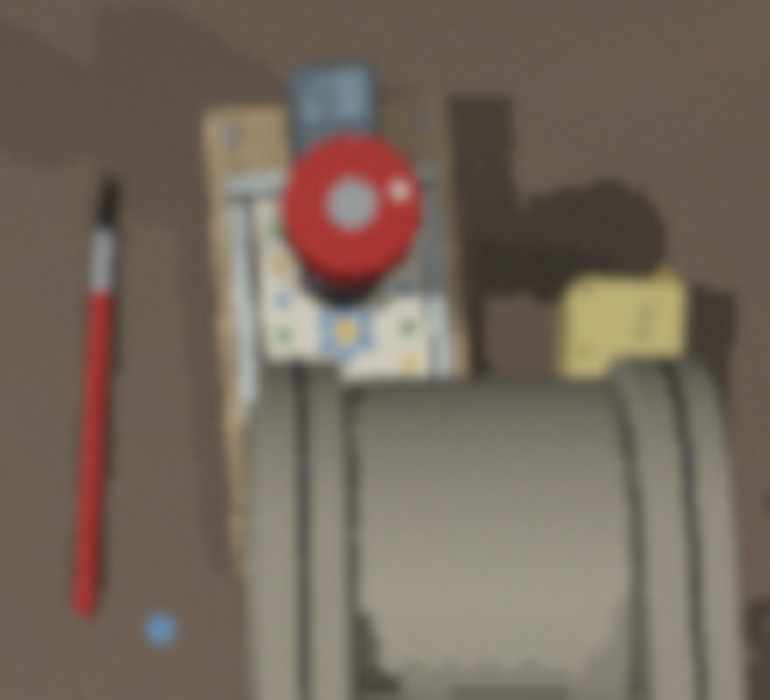

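The tile is home: its far edge is at the fence (crop row ~200) and the first flower moved from row 405 to 330, about 31 mm. The knob is still at (351,204). Next, over the knob.

```bash
I='python3 -m inch'
$I '[[[-0.07,-0.08,0],[0,0,0]],[[-0.15,-0.17,0],[0,0,0]],[[-0.22,-0.26,0],[0,0,0]],[[-0.3,-0.35,0],[0,0,0]],[[-0.38,-0.45,0],[0,0,0]],[[-0.46,-0.54,0],[0,0,0]],[[-0.54,-0.63,0],[0,0,0]],[[-0.62,-0.73,0],[0,0,0]],[[-0.7,-0.82,0],[0,0,0]],[[-0.78,-0.92,0],[0,0,0]]]' >/dev/null
$I '[[[-0.07,-0.08,0],[0,0,0]],[[-0.15,-0.17,0],[0,0,0]],[[-0.22,-0.26,0],[0,0,0]],[[-0.3,-0.35,0],[0,0,0]],[[-0.38,-0.45,0],[0,0,0]],[[-0.46,-0.54,0],[0,0,0]],[[-0.5,-0.6,0],[0,0,0]],[[-0.54,-0.63,0],[0,0,0]],[[-0.54,-0.63,0],[0,0,0]],[[-0.54,-0.63,0],[0,0,0]]]'
python3 -c "
from h import *
go([.657,-.0155,.144],144)"
```

```text
clock: 18.3
position: [0.6571, -0.0152, 0.2169]
ee_rot: [-0.451, 0.893, 0.0, -0.0]
ft_force: [0.1, 0.1, -1.0]
grip_width: 0.998
grasp_force: 0.0
t 18.3 pos [ 0.6571 -0.0152  0.2169] j [-0.37  0.43  0.45  1.41 -0.19  1.34  2.59] F [ 0.1   0.14 -0.97] M [0.017 0.006 0.031] w 0.998 
yaw_y 143.58 shares [ 0.004 -0.002  0.911] turnz -0.009 tilt 0.01
```

```bash
I='python3 -m inch'
$I '[[[0,0,0.1],[0,0,0.05]],[[0,0,0.2],[0,0,0.1]],[[0,0,0.3],[0,0,0.15]],[[0,0,0.4],[0,0,0.15]],[[0,0,0.5],[0,0,0.15]],[[0,0,0.6],[0,0,0.15]],[[0,0,0.7],[0,0,0.15]],[[0,0,0.8],[0,0,0.15]],[[0,0,0.87],[0,0,0.15]],[[0,0,0.92],[0,0,0.15]]]'
$I '[[[0,0,0],[0,0,0]],[[0,0,0],[0,0,0]],[[0,0,0],[0,0,0]],[[0,0,0],[0,0,0]],[[0,0,0],[0,0,0]],[[0,0,0],[0,0,0]],[[0,0,0],[0,0,0]],[[0,0,0],[0,0,0]],[[0,0,0],[0,0,0]],[[0,0,0],[0,0,0]]]' 0 40
python3 -c "
from h import *
go([.657,-.0155,.144],144)"
```

```text
clock: 19.3
position: [0.657, -0.0151, 0.1426]
ee_rot: [-0.397, 0.918, 0.0, -0.0]
ft_force: [0.1, 0.4, 0.6]
grip_width: 1.004
grasp_force: 0.0
clock: 20.3
position: [0.6571, -0.0149, 0.1439]
ee_rot: [-0.397, 0.918, 0.0, 0.0]
ft_force: [-5.2, 1.2, 6.1]
grip_width: 0.599
grasp_force: 41.6
t 20.3 pos [ 0.6571 -0.0149  0.1439] j [-0.38  0.48  0.45  1.5  -0.22  1.21  2.49] F [-5.24  1.24  6.07] M [0.333 1.027 0.003] w 0.599 
yaw_y 136.84 shares [ 0.007 -0.004 -0.001] turnz -0.159 tilt 0.04
```

```bash
I='python3 -m inch'
$I '[[[0,0,0.003],[0,0,0.1]],[[0,0,0.007],[0,0,0.2]],[[0,0,0.011],[0,0,0.3]],[[0,0,0.015],[0,0,0.4]],[[0,0,0.019],[0,0,0.5]],[[0,0,0.023],[0,0,0.6]],[[0,0,0.027],[0,0,0.7]],[[0,0,0.03],[0,0,0.8]],[[0,0,0.034],[0,0,0.9]],[[0,0,0.037],[0,0,1]]]'
python3 -c "
from h import *
go([.657,-.0155,.144],144)
save('side','s2.png',(290,150,400,245),7)"
```

```text
clock: 21.3
position: [0.6569, -0.0143, 0.1409]
ee_rot: [-0.015, 1.0, 0.001, -0.0]
ft_force: [-6.9, 1.3, 7.2]
grip_width: 0.6
grasp_force: 41.8
t 21.3 pos [ 0.6569 -0.0143  0.1409] j [-0.48  0.51  0.6   1.51 -0.3   1.21  1.77] F [-6.85  1.28  7.16] M [0.624 1.279 0.225] w 0.6 
yaw_y 91.7 shares [-0.001 -0.015 -0.038] turnz -1.162 tilt 0.08
```

View pics/s2.png

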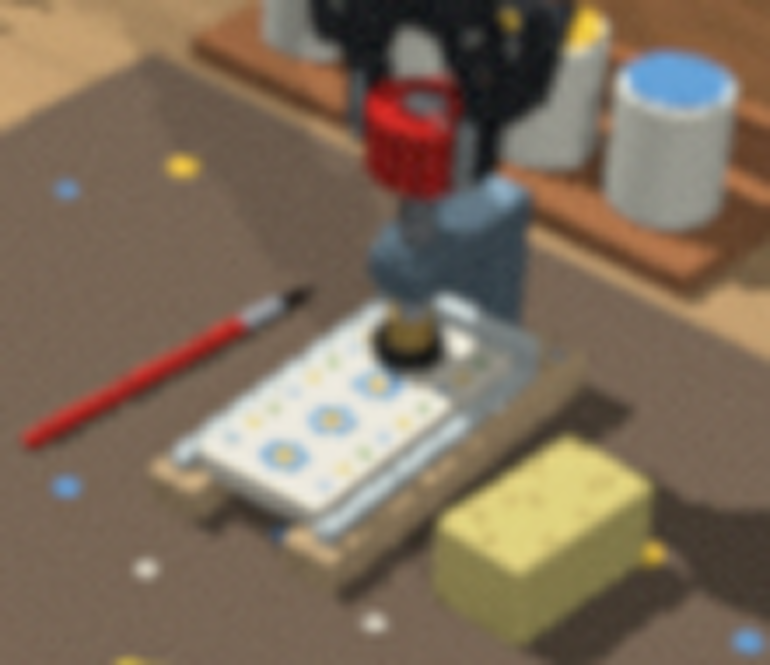

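Knob gripped and turning; the tile is home with the notch showing at crop (250,520). Carry on, also easing the small sideways and upward load.

```bash
I='python3 -m inch'
$I '[[[0.003,0,0.0],[0,0,0.1]],[[0.006,0,0.002],[0,0,0.2]],[[0.01,0,0.004],[0,0,0.3]],[[0.012,0,0.007],[0,0,0.4]],[[0.014,0,0.01],[0,0,0.5]],[[0.014,0,0.013],[0,0,0.6]],[[0.014,0,0.016],[0,0,0.7]],[[0.014,0,0.02],[0,0,0.8]],[[0.014,0,0.023],[0,0,0.9]],[[0.014,0,0.026],[0,0,1]]]' >/dev/null
python3 -c "
from h import *
go([.657,-.0155,.144],144)"
$I '[[[0,0,0.003],[0,0,0.1]],[[0,0,0.007],[0,0,0.2]],[[0,0,0.011],[0,0,0.3]],[[0,0,0.015],[0,0,0.4]],[[0,0,0.019],[0,0,0.5]],[[0,0,0.023],[0,0,0.6]],[[0,0,0.027],[0,0,0.7]],[[0,0,0.03],[0,0,0.8]],[[0,0,0.034],[0,0,0.9]],[[0,0,0.037],[0,0,1]]]' >/dev/null
python3 -c "
from h import *
go([.657,-.0155,.144],144)"
```

```text
t 22.35 pos [ 0.657  -0.0138  0.1381] j [-0.59  0.56  0.76  1.52 -0.4   1.22  1.05] F [ 4.43  3.8  -5.  ] M [ 0.613 -0.902  0.215] w 0.598 
yaw_y 46.75 shares [-0.015 -0.016 -0.074] turnz -2.161 tilt 0.12
t 23.35 pos [ 0.6575 -0.0135  0.1351] j [-0.69  0.63  0.93  1.53 -0.52  1.25  0.34] F [ 7.53  2.35 -5.4 ] M [ 0.593 -1.551  0.279] w 0.598 
yaw_y 1.78 shares [-0.024 -0.007 -0.111] turnz -3.16 tilt 0.18
```

```bash
I='python3 -m inch'
$I '[[[0,0,0.002],[0,0,0.05]],[[0,0,0.004],[0,0,0.1]],[[0,0,0.006],[0,0,0.15]],[[0,0,0.008],[0,0,0.2]],[[0,0,0.01],[0,0,0.25]],[[0,0,0.012],[0,0,0.3]],[[0,0,0.014],[0,0,0.35]],[[0,0,0.015],[0,0,0.4]],[[0,0,0.017],[0,0,0.45]],[[0,0,0.018],[0,0,0.5]]]' >/dev/null
python3 -c "
from h import *
go([.657,-.0155,.144],144)
save('side','s3.png',(325,170,375,210),14)"
```

```text
t 24.35 pos [ 0.6579 -0.0136  0.1337] j [-0.73  0.67  1.01  1.53 -0.58  1.27 -0.  ] F [ 8.76  1.67 -7.32] M [ 0.44  -1.846  0.375] w 0.594 
yaw_y -20.61 shares [-0.026 -0.001 -0.129] turnz -3.658 tilt 0.21
```

View pics/s3.png

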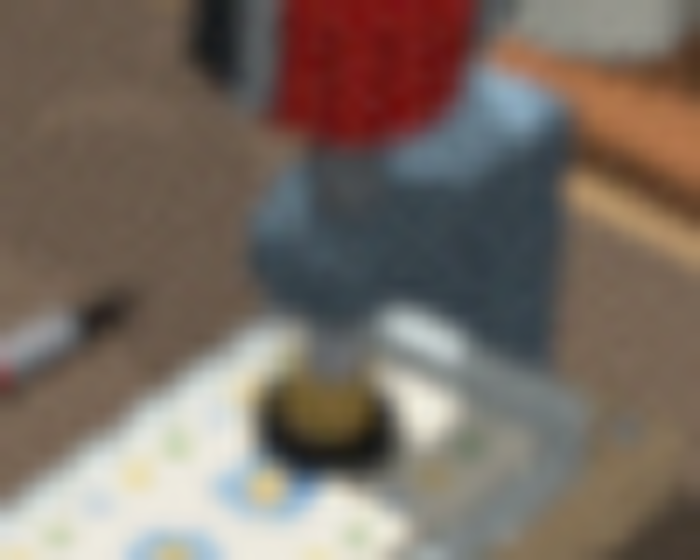

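The foot seems to sit on the tile (its bottom edge is near crop (325,470), full picture (348.2,203.6)). I compare the foot's edge row over the saved pictures with the prediction for contact, and average the static torque.

Run:
```python
from h import *
for z in(.034,.037,.040,.043):
    c=np.array([proj("side",[.6575+.018*np.cos(a),-.0145+.018*np.sin(a),z]) for a in np.linspace(0,6.28,90)]); print(z,"bottom row",c[:,1].max().round(2),"at col",c[c[:,1].argmax(),0].round(1))
def edge(g,x0,y0):   # dark-to-bright edge under foot, mean over cols
    out=[]
    for col in (346,347,348,349,350):
        v=g[:,col-x0].astype(float); seg=v[198-y0:210-y0]
        i=seg[:7].argmin(); s=seg[i:i+5]; m=(s.min()+s.max())/2; k=np.where(s>m)[0][0]
        out.append(198+i+k-1+(m-s[k-1])/(s[k]-s[k-1]))
    return np.round(out,2)
for f,k,x0,y0,in(("s1",7,290,150),("s2",7,290,150),("s3",14,325,170)):
    im=cv2.imread(f"pics/{f}.png",0); im=cv2.resize(im,None,fx=1/k,fy=1/k,interpolation=cv2.INTER_AREA); print(f,edge(im,x0,y0))
M=[]
for _ in range(6):
    g=cv2.cvtColor(manip.camera("side"),cv2.COLOR_RGB2GRAY); M.append(manip.get_obs()["torque"][2])
print("now",edge(g,0,0),np.round(M,3))
```

```text
0.034 bottom row 204.29 at col 347.9
0.037 bottom row 203.55 at col 348.0
0.04 bottom row 202.8 at col 348.1
0.043 bottom row 202.05 at col 348.1
s1 [202.24 202.35 202.2  201.94 201.7 ]
s2 [202.94 203.17 203.2  203.22 203.1 ]
s3 [203.93 203.95 203.78 203.8  204.04]
now [203.89 203.95 203.75 203.82 204.04] [-0.172 -0.15  -0.138 -0.116 -0.099 -0.183]
```

Vision puts touch at about 1.6 rad of turn and the knob is now at 2.75. The moving torque (0.375) suggests about 1.0–1.2 rad past touch. About 0.25 rad more.

```bash
I='python3 -m inch'
$I '[[[0,0,0.001],[0,0,0.03]],[[0,0,0.002],[0,0,0.06]],[[0,0,0.003],[0,0,0.1]],[[0,0,0.005],[0,0,0.13]],[[0,0,0.006],[0,0,0.16]],[[0,0,0.008],[0,0,0.2]],[[0,0,0.009],[0,0,0.23]],[[0,0,0.01],[0,0,0.26]],[[0,0,0.011],[0,0,0.3]],[[0,0,0.012],[0,0,0.33]]]' >/dev/null
python3 - <<'E'
from h import *
go([.657,-.0155,.144],144)
M=[]
for _ in range(4): manip.camera("side"); M.append(manip.get_obs()["torque"][2])
print(np.round(M,3))
go([.657,-.0155,.144],144)
E
```

```text
t 25.7 pos [ 0.658  -0.0137  0.1328] j [-0.76  0.7   1.06  1.53 -0.63  1.28 -0.23] F [10.17  2.73 -8.29] M [ 0.427 -2.056  0.36 ] w 0.601 
yaw_y -35.44 shares [-0.026  0.003 -0.141] turnz -3.988 tilt 0.22
[ 0.253  0.02  -0.103 -0.067]
t 25.9 pos [ 0.658  -0.0137  0.1327] j [-0.76  0.7   1.06  1.53 -0.63  1.28 -0.23] F [ 9.55  2.23 -6.87] M [ 0.458 -2.081 -0.067] w 0.594 
yaw_y -35.41 shares [-0.026  0.003 -0.141] turnz -3.987 tilt 0.23
```

Torque reads 0.36 moving and about −0.08 at rest, so the load is about 0.14 N m, near the 0.153 target. Let go, rise and check.

```bash
I='python3 -m inch'
$I '[[[0,0,0],[0,0,0]],[[0,0,0],[0,0,0]],[[0,0,0],[0,0,0]],[[0,0,0],[0,0,0]],[[0,0,0],[0,0,0]],[[0,0,0],[0,0,0]],[[0,0,0],[0,0,0]],[[0,0,0],[0,0,0]],[[0,0,0],[0,0,0]],[[0,0,0],[0,0,0]]]' 1
$I '[[[0,0,-0.05],[0,0,0]],[[0,0,-0.1],[0,0,0]],[[0,0,-0.2],[0,0,0]],[[0,0,-0.3],[0,0,0]],[[0,0,-0.4],[0,0,0]],[[0,0,-0.5],[0,0,0]],[[0,0,-0.6],[0,0,0]],[[0,0,-0.7],[0,0,0]],[[0,0,-0.8],[0,0,0]],[[0,0,-0.9],[0,0,0]]]' >/dev/null
$I '[[[0,0,-0.1],[0,0,0]],[[0,0,-0.2],[0,0,0]],[[0,0,-0.3],[0,0,0]],[[0,0,-0.4],[0,0,0]],[[0,0,-0.5],[0,0,0]],[[0,0,-0.6],[0,0,0]],[[0,0,-0.6],[0,0,0]],[[0,0,-0.6],[0,0,0]],[[0,0,-0.6],[0,0,0]],[[0,0,-0.6],[0,0,0]]]'
python3 -c "
from h import *
save('side','s4.png',(290,150,400,245),7)"
```

```text
clock: 26.9
position: [0.6561, -0.0152, 0.1329]
ee_rot: [0.889, 0.458, 0.0, -0.0]
ft_force: [0.1, -0.3, -0.2]
grip_width: 0.999
grasp_force: 0.0
clock: 28.9
position: [0.6559, -0.0151, 0.2525]
ee_rot: [0.889, 0.458, -0.0, -0.0]
ft_force: [-0.5, 0.0, 0.2]
grip_width: 1.0
grasp_force: 0.0
```

View pics/s4.png

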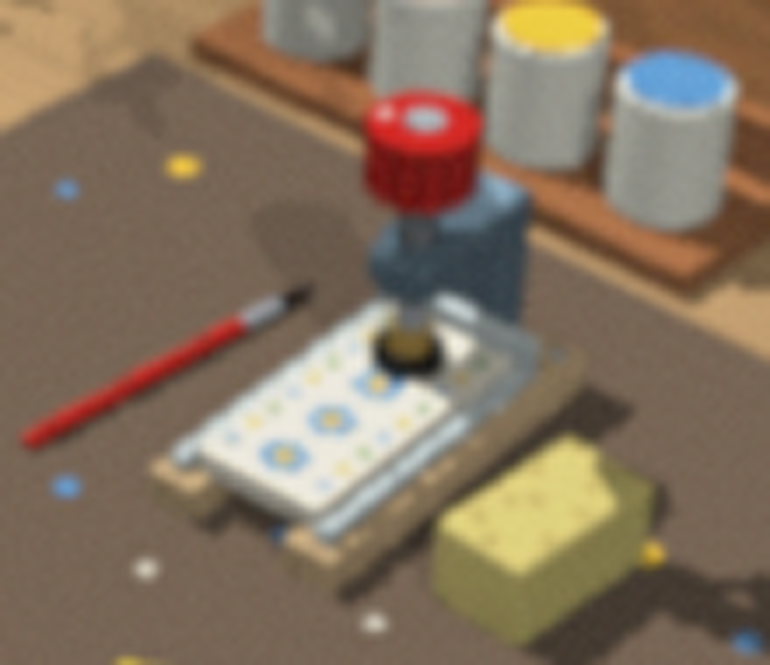

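The picture shows the tile home. The cap moved from crop row 97 to 119, about 11.5–12 mm, while the foot moved only about 7 mm. So the spring is pressed in by about 4.6–5 mm, near the half. The brush and sponge have not moved.

```bash
python3 -c "
from workcell import manip
print(manip.hand_in())"
```

```text
the job is handed in; nothing more can be done
None
```

The job is handed in: the tile is home against the fence, the spring is pressed in by an estimated 4.6–5 mm (about half), and the gripper is open and clear; the brush and sponge beside the bed had not moved.

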